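Fold down the flip mirror and stand the fallen filter holder back up

ROBOT

A 7-joint arm with a two-finger parallel gripper is mounted at the origin on the work surface. World frame = base frame: x ahead of the robot, y to its left, z up, the work surface at z = 0. Lengths are in m, angles in rad, forces in N, time in s.
With the tool pointing down it reaches from about 0.425 to 0.825 m from the base axis. Payload 3.6 kg.
Tool frame: the origin (TCP) lies midway between the tips of the shut fingers; the grasp point (between the pads) lies 19 mm behind it; z points along the fingers, y is the line along which they close (so a half turn about z gives the same grasp; the last joint's range is limited). The gripper opens to 93 mm and grips with 3 to 60 N. Pads are 15 mm wide; open, the fingers measure 128 mm over their backs; the gripper's body (75 mm by 188 mm) begins 65 mm behind the grasp point.
Start: joints at [-1.236, 0.615, -0.013, 1.423, 0.008, 1.103, -0.04], TCP at [0.229, 0.608, 0.219] pointing down, gripper open.
Joint ranges: [-3.12, 3.12], [-0.3, 2.06], [-1.34, 1.32], [0.26, 2.42], [-1.36, 4.5], [0.01, 1.98], [-2.84, 2.84]. Speed limits (rad/s): [2.79, 2.79, 3.14, 3.14, 3.14, 3.14, 3.14].

INTERFACE

Orientations are given as a rotation vector (axis times angle).
In Python, from bench import telemetry, viewer, sign_off gives the robot as it stands.
- The arm moves only by the tool carry_out, never from a script. Its argument "plan" is a list of rows, each an object with "angular": the turn, a rotation vector about the tool's x, y, z each as a share of 0.5 rad, from -1 to 1, a list of three; "slide": the shift along the tool's x, y, z each as a share of 150 mm, from -1 to 1, a list of three; "grip": the closure, from -1 (fully open) to 1 (shut). In form: [{"angular": [ax, ay, az], "slide": [dx, dy, dz], "grip": grip}, ...]. A call has 1 to 5 rows; each row is the pose to reach, as a shift and turn from the pose commanded when the call began, along the tool's axes at that moment; what a row does not reach only later rows make up. A row lasts 1/12 s, in which the tool goes at most 41.7 mm and 7.16 degrees, less where a joint would pass 70% of its speed; a pose out of reach is approached as far as the arm can. A call with a number of a shift or a turn outside -1 to 1 is refused whole. A call with a gripper value outside its range is refused whole. The fingers move at their own pace and stop on an object; the grip force is fixed at half the most. Time passes only in rows, so rows that repeat a pose let the fingers close. It gives the time, the measured TCP pose, the force, the opening and the grip force at its end, in the units of the state.
- telemetry.get_obs(): the state, without advancing time (a new reading comes with each control period).
- viewer.snapshot(name): name is "side" or "top" or "wrist"; returns (picture, depth): 384x512x3 uint8, red, green, blue; 384x512 float32, m along the optical axis (not along the pixel's ray), 0 where there is no reading.
- viewer.camera_info(name): a dict with "intrinsics" (3x3 intrinsics, pixels), "k1" (the pictures are not rectified: a ray, as slopes to the right and down, at radius r is drawn at 1 + k1 r^2 times it, then the intrinsics apply), "eye" and "rotation" of the camera in the world. Camera axes: x right, y up, looking along -z (the intrinsics and any distortion apply to the point x, -y, -z); pixel columns grow to the right and rows downward; lengths in m; the calibration is good to about 2 mm. A picture is of the moment at which its call begins: read the wrist's pose just before it. camera_info takes no time and is no camera call; for the wrist camera it gives the pose at the moment of the call.
- sign_off(): hands the job in; it is judged then, once.
The state is a dict: "clock": time; "qpos": joint angles; "joint_velocities": joint speeds; "joint_torque": joint torques, N m; "ee_pos": TCP position; "eef_rot": TCP orientation; "ft_force": force on the tool from outside, world axes, zero at the start; "moment": the same for the moment, N m; "grip_width": finger opening in m; "grip_force": force on a finger pad.
Only numpy, scipy, OpenCV 4.12 (cv2) and the standard library are available. Lean on these libraries where they do the work, as an engineer would, in place of code of your own. Each camera call takes 0.05 s, during which the arm holds its last target. There are 200 camera calls.

TASK

Get this beam path ready on the optical table using fingertip pushes only: push the blue flip mirror over on its hinge until it lies flat on its stop, and push the fallen red-filter holder back up so that it stands on its steel foot about where it lies (within 5 cm). Do not lift or carry the holder, and leave the lens post, the orange screwdriver and the lens case as they are. Either can be done first; finish with the robot clear of everything.

Things in the scene. Friction and masses are not known exactly. Their poses are not given: they have to be found in the camera images.
- flip_base: Flip mirror's base, bolted to the table: black block 70 x 80 x 16 mm, two aluminium hinge cheeks 37 mm high, 94 mm over their outer faces. Origin: centre of its underside, on the table. The hinge axis runs along its y, 30 mm above the origin. The mirror folds towards the base's +x, where a thin black foot with a rubber stop reaches 83 mm out.
- flip_mirror (a joint): Hinge of the flip mirror: 0 = upright (free edge 120 mm above the table); grows as it folds to the base's +x; 1.571 = flat on the stop (plate level, upper face 35 mm above the table). Friction hinge (0.10 N m, 1 to 2 N at the free edge): it stays wherever it is left and must be pushed all the way.
- flip_mirror_edge (a point): Middle of the flip mirror's free edge. The mirror is a blue frame plate with a round mirror in a brass ring: 64 mm wide (y), 90 mm from hinge axis to free edge, 10 mm thick, centred on the hinge axis.
- filter_mount: Loose L-shaped filter holder, about 0.5 kg, fallen on its back, any yaw: steel foot and black upright with a red 48 mm filter. Origin: middle of the heel, the L's outer corner edge (60 mm long, along y). +x runs from the heel along the upright's back, +z along the foot's underside. As it lies, +x is level and +z up (foot on edge); standing as it should, +x points up.
- filter_mount_toe (a point): Middle of the foot's toe edge, on its underside, 65 mm from the heel (+z of the holder); top of the thing as it lies. The foot is 60 mm wide, 14 mm thick (x 0 to 14). Pushing near its top towards the holder's -x, from the side where the upright lies, tips it about the heel (1 to 2.5 N at 50 mm height); past some 30 degrees it drops onto its foot by itself.
- filter_mount_top (a point): Middle of the upright's top edge, on its back, 92 mm from the heel (+x of the holder). The upright is 60 mm wide and 12 mm thick (z 0 to 12) and lies flat on the table at the start.
- lens_post: Leave alone. Loose lens on a steel post: round black base 52 mm across, 12 mm high, black lens ring 44 mm across, top at 102 mm. Origin: centre of its underside.
- driver: Leave alone. Orange-handled screwdriver, 150 mm long, lying along its x axis. Origin: under its middle.
- lens_case: Leave alone. Closed white lens case 60 x 60 x 22 mm. Origin: centre of its underside.

How it is judged:
At the end, for the whole second after the job is handed in: The flip mirror lies flat (hinge beyond 1.47 rad of 1.571); the filter holder stands at rest on its foot, upright within 0.08 rad, its heel on the table within 50 mm of where it was at the start (value of joint flip_mirror above 1.47 rad and angle between filter_mount's own x axis and vertical below 0.08 rad and height (world z) of filter_mount below 0.006 m and distance of filter_mount from where it was at the start of the episode below 0.05 m and linear speed of filter_mount below 0.02 m/s and angular speed of filter_mount below 0.1 rad/s); the robot touches nothing.
It fails at once if the filter holder is lifted off the table (its heel more than 15 mm up) (height (world z) of filter_mount above 0.015 m).
It fails at once if the lens post is shifted more than 15 mm or tipped (distance of lens_post from where it was at the start of the episode above 0.015 m or angle between lens_post's own z axis and vertical above 0.3 rad).
It fails at once if the screwdriver is shifted more than 20 mm (distance of driver from where it was at the start of the episode above 0.02 m).
It fails at once if the lens case is shifted more than 15 mm (distance of lens_case from where it was at the start of the episode above 0.015 m).
It also fails if it takes over 53 s, if anything falls off the work surface, if the arm or the gripper's body presses on something with over 40 N, if the wrist force passes 120 N, or if a joint passes its speed limit or range.

## Working session

There is one attempt and no reset: what is moved stays moved. The work goes in short steps, Python scripts to look and compute and a tool call to move; the robot and the scene stay as the last step left them, time stands still between calls to the robot, and variables do not carry over. Pictures are saved under pics/ and viewed, at most 10 in all, crops included, and the job is handed in when it is done.

Besides the shell and the picture viewer there is one more tool, called after "Call:" as name(argument=value, ...), one argument or row to a line, values as JSON. carry_out: Moves the arm, as the interface text tells. Shift numbers are shares of 150 mm and turn numbers shares of 0.5 rad, none past 1 either way. Its arguments: {"type":"object","properties":{"plan":{"type":"array"}},"required":["plan"]}

```bash
mkdir -p pics; cat > h.py <<'E'
import numpy as np, cv2
from bench import telemetry, viewer
def snap(n, tag):
    i=viewer.camera_info(n); p,d=viewer.snapshot(n)
    cv2.imwrite(f'pics/{tag}.png',p[:,:,::-1]); np.savez(f'pics/{tag}.npz',p=p,d=d,K=i['intrinsics'],k1=i['k1'],eye=i['eye'],R=i['rotation'])
    return load(tag)
def load(tag): return dict(np.load(f'pics/{tag}.npz'))
def rays(s,uv):
    K=s['K']; uv=np.atleast_2d(uv).astype(float).reshape(-1,1,2)
    n=cv2.undistortPoints(uv,K,np.array([float(s['k1']),0,0,0])).reshape(-1,2)
    return np.c_[n[:,0],-n[:,1],-np.ones(len(n))]@s['R'].T
def plane(s,uv,z):
    r=rays(s,uv); return s['eye']+r*((z-s['eye'][2])/r[:,2])[:,None]
def deep(s,uv):
    uv=np.atleast_2d(uv).astype(int); return s['eye']+rays(s,uv)*s['d'][uv[:,1],uv[:,0]][:,None]
def cloud(s):
    v,u=np.mgrid[0:384,0:512]; P=deep(s,np.c_[u.ravel(),v.ravel()]).reshape(384,512,3); P[s['d']==0]=np.nan; return P
E
python3 - <<'E'
from h import *
np.set_printoptions(precision=3,suppress=True)
for n in ('top','side'):
    s=snap(n,n+'0'); print(n,s['eye'],s['R'].tolist(),s['K'].tolist(),s['k1'])
o=telemetry.get_obs(); print(o)
a=cv2.imread('pics/top0.png');b=cv2.imread('pics/side0.png')
E
```

```text
top [ 0.548 -0.01   0.886] [0.06983572431852739, -0.04629389861737594, -1.5748633901997884] [[353.3055474119586, 0.0, 252.351374682604], [0.0, 353.3055474119586, 190.40219055268653], [0.0, 0.0, 1.0]] -0.09179594100130718
side [0.254 0.542 0.619] [0.3069122050106253, -1.135199229419582, -2.3607360732620823] [[413.18500499576305, 0.0, 255.73575902352232], [0.0, 413.18500499576305, 192.5895569404245], [0.0, 0.0, 1.0]] -0.04749031679464354
{'clock': 0.1, 'qpos': array([-1.237,  0.616, -0.013,  1.425,  0.008,  1.103, -0.04 ]), 'joint_velocities': array([-0.001, -0.001, -0.   , -0.004,  0.002, -0.   ,  0.001]), 'joint_torque': array([  0.002, -46.004,   0.21 , -16.624,  -0.061,   0.017,   0.   ]), 'ee_pos': array([0.229, 0.607, 0.218]), 'eef_rot': array([-0.564, -3.09 ,  0.004]), 'ft_force': array([-0.395, -0.355, -0.39 ]), 'moment': array([-0.092, -0.012,  0.016]), 'grip_force': 0.0, 'grip_width': 0.09310366168601042}
```

```bash
sed -i "s/^def load.*/def load(tag):\n    s=dict(np.load(f'pics\/{tag}.npz')); s['R']=cv2.Rodrigues(s['R'])[0]; return s/" h.py
```

```text
(no output)
```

View pics/top0.png

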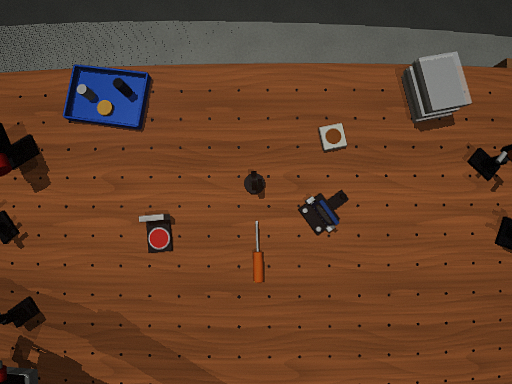

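View pics/side0.png

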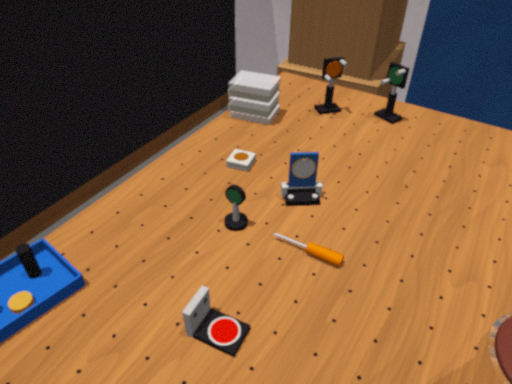

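```bash
cat > m.py <<'E'
from h import *
np.set_printoptions(precision=4,suppress=True)
t=load('top0');s=load('side0')
def reg(im,lo,hi,box):
    m=cv2.inRange(cv2.cvtColor(im['p'],cv2.COLOR_RGB2HSV),lo,hi); k=np.zeros_like(m); x0,y0,x1,y1=box; k[y0:y1,x0:x1]=m[y0:y1,x0:x1]; return k>0
def summ(nm,im,m):
    P=cloud(im)[m]; P=P[~np.isnan(P[:,0])]
    print(nm,m.sum(),'med',np.median(P,0),'p5',np.percentile(P,5,0),'p95',np.percentile(P,95,0)); return P
def rect(nm,im,m,z):
    c=max(cv2.findContours(m.astype(np.uint8),cv2.RETR_EXTERNAL,cv2.CHAIN_APPROX_NONE)[0],key=cv2.contourArea)
    w=plane(im,c[:,0],z)[:,:2]; r=cv2.minAreaRect((w*1000).astype(np.float32)); print(nm,'rect',r,'corners',cv2.boxPoints(r).round().tolist())
for im,n,b in ((t,'top',(130,205,185,260)),(s,'side',(170,270,260,360))):
    mr=reg(im,(0,150,120),(8,255,255),b)
    if n=='side': mr|=reg(im,(172,150,120),(180,255,255),b)
    summ('red '+n,im,mr); rect('red',im,mr,.012)
    ms=reg(im,(0,0,90),(180,60,255),b)
    c=max(cv2.findContours(ms.astype(np.uint8),cv2.RETR_EXTERNAL,cv2.CHAIN_APPROX_NONE)[0],key=cv2.contourArea)
    summ('steel '+n,im,ms); rect('steel',im,ms,.065)
    mb=reg(im,(0,0,0),(180,255,60),b); summ('black '+n,im,mb); rect('black',im,mb,.012)
for im,n,b in ((t,'top',(290,185,355,240)),(s,'side',(275,145,330,210))):
    mb=reg(im,(100,120,40),(130,255,255),b); summ('blue '+n,im,mb); rect('blue',im,mb,.12 if n=='top' else .1)
    mb=reg(im,(0,0,0),(180,255,50),b); summ('blk '+n,im,mb); rect('blk',im,mb,.016)
    mb=reg(im,(0,0,120),(180,60,255),b); summ('alu '+n,im,mb)
summ('post',t,reg(t,(0,0,0),(180,255,70),(240,165,272,200)))
summ('driver',t,reg(t,(0,0,90),(25,255,255),(250,245,266,285))); print(plane(t,[[257,222],[258,282]],.01))
summ('case',t,reg(t,(0,0,150),(180,50,255),(310,115,355,160)))
E
python3 m.py
python3 - <<'E'
import cv2,numpy as np
t=cv2.imread('pics/top0.png');s=cv2.imread('pics/side0.png')
f=lambda a,b:cv2.resize(a[b[1]:b[3],b[0]:b[2]],(390,290),interpolation=cv2.INTER_NEAREST)
cv2.imwrite('pics/c0.png',np.vstack([np.hstack([f(t,(125,200,190,248+0)),f(t,(290,185,355,233+5))]),np.hstack([f(s,(170,280,260,347+10)),f(s,(265,145,345,205))])]))
E
```

```text
red top 266 med [0.4952 0.2372 0.0124] p5 [0.4777 0.2178 0.0095] p95 [0.5144 0.2555 0.0155]
red rect ((495.15478515625, 236.56170654296875), (44.629791259765625, 43.04550552368164), 0.4387715458869934) corners [[473.0, 258.0], [473.0, 215.0], [518.0, 215.0], [517.0, 258.0]]
steel top 242 med [0.5426 0.2396 0.063 ] p5 [0.4728 0.2123 0.0094] p95 [0.552  0.2663 0.0663]
steel rect ((499.5156555175781, 221.60848999023438), (48.903480529785156, 49.95620346069336), 0.2917758524417877) corners [[475.0, 246.0], [475.0, 197.0], [524.0, 197.0], [524.0, 247.0]]
black top 449 med [0.5224 0.2249 0.0116] p5 [ 0.4631  0.2052 -0.0008] p95 [0.5497 0.2651 0.0354]
black rect ((507.65216064453125, 231.00048828125), (92.53591918945312, 72.01499938964844), 4.821301460266113) corners [[459.0, 263.0], [465.0, 191.0], [557.0, 199.0], [551.0, 271.0]]
red side 494 med [0.4963 0.2367 0.0131] p5 [0.4789 0.2189 0.0114] p95 [0.5143 0.2541 0.0147]
red rect ((497.18585205078125, 235.8966522216797), (43.440216064453125, 42.32992172241211), 81.62332153320312) corners [[473.0, 217.0], [515.0, 211.0], [521.0, 254.0], [47
[... 1577 characters left out ...]
.0157] p5 [ 0.5154 -0.1723  0.0061] p95 [ 0.5746 -0.1159  0.0178]
blk rect ((546.3002319335938, -143.292236328125), (75.77336120605469, 54.553138732910156), 32.681217193603516) corners [[500.0, -141.0], [529.0, -187.0], [593.0, -146.0], [563.0, -100.0]]
alu side 142 med [ 0.5642 -0.1473  0.0349] p5 [ 0.5171 -0.1856  0.0168] p95 [ 0.594  -0.1231  0.1198]
post 413 med [ 0.6269 -0.0047  0.0122] p5 [ 0.6042 -0.0251 -0.0009] p95 [0.6498 0.0183 0.1014]
driver 557 med [ 0.4299 -0.0079  0.0169] p5 [ 0.3829 -0.0278 -0.0023] p95 [0.4722 0.0093 0.0262]
[[ 0.5343 -0.0086  0.01  ]
 [ 0.3872 -0.0103  0.01  ]]
case 287 med [ 0.7443 -0.1975  0.0218] p5 [ 0.7198 -0.226   0.0193] p95 [ 0.7737 -0.1717  0.024 ]
```

View pics/c0.png

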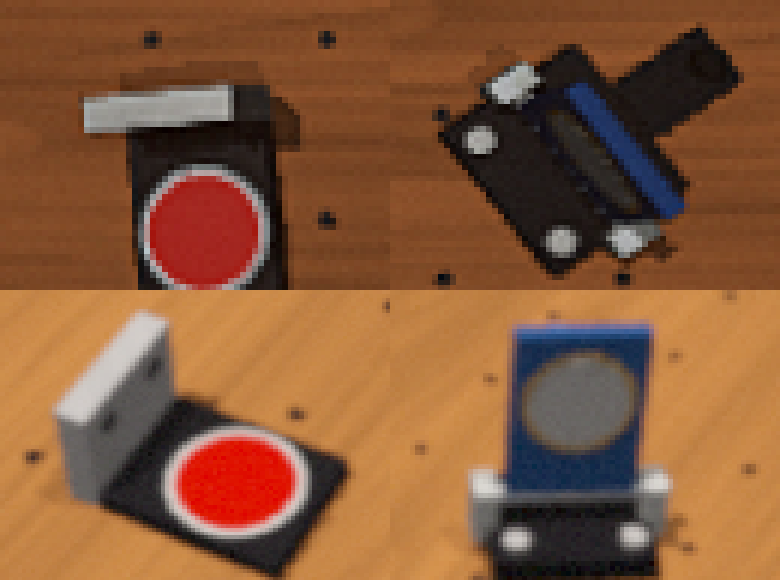

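```bash
cat > g.py <<'E'
from h import *
from scipy.spatial.transform import Rotation as R
import sys
np.set_printoptions(precision=3,suppress=True)
def goto(p,yaw):  # pushing direction (-tool x) at yaw deg, tool down; prints shares
    o=telemetry.get_obs(); r=R.from_rotvec(o['eef_rot']); c,s=np.cos(np.radians(yaw)),np.sin(np.radians(yaw))
    g=R.from_matrix(np.c_[[-c,-s,0],[-s,c,0],[0,0,-1]])
    print('at',o['ee_pos'],'clock',o['clock'],'F',o['ft_force'],'w',o['grip_width'])
    print('slide',r.inv().apply(np.array(p)-o['ee_pos'])/.15,'ang',(r.inv()*g).as_rotvec()/.5)
if __name__=='__main__': goto([float(v) for v in sys.argv[1:4]],float(sys.argv[4]))
E
python3 - <<'E'
from h import *
for n in ('top0','side0'):
    P=cloud(load(n)).reshape(-1,3); m=(P[:,2]>.055)&(P[:,2]<.075)&(abs(P[:,0]-.54)<.04)&(abs(P[:,1]-.237)<.06); q=P[m]
    print(n,m.sum(),np.median(q,0).round(4),cv2.minAreaRect((q[:,:2]*1000).astype(np.float32)))
E
python3 g.py 0.48 0.236 0.16 5
```

```text
top0 151 [0.545  0.2402 0.0648] ((545.4072265625, 240.84848022460938), (14.070748329162598, 58.0560302734375), 5.4739813804626465)
side0 347 [0.5449 0.244  0.0646] ((546.8933715820312, 241.5845184326172), (14.955363273620605, 59.43421936035156), 7.120662689208984)
at [0.229 0.607 0.218] clock 0.1 F [-0.395 -0.355 -0.39 ] w 0.09310366168601042
slide [-2.439 -1.726  0.388] ang [-0.004 -0.001 -0.896]
```

Call:
carry_out(
  plan=[
    {"angular":[0,0,0],"slide":[-0.2,-0.14,0],"grip":1},
    {"angular":[0,0,0],"slide":[-0.4,-0.28,0],"grip":1},
    {"angular":[0,0,0],"slide":[-0.6,-0.42,0],"grip":1},
    {"angular":[0,0,0],"slide":[-0.8,-0.56,0],"grip":1},
    {"angular":[0,0,0],"slide":[-1,-0.7,0],"grip":1},
  ],
)

```text
clock: 0.52
ee_pos: [0.3332, 0.4551, 0.2182]
eef_rot: [-0.563, -3.09, 0.002]
ft_force: [1.2, 0.4, -0.1]
grip_width: 0.0644
grip_force: 0.0
```

Call:
carry_out(
  plan=[
    {"angular":[0,0,0],"slide":[-0.2,-0.14,0],"grip":1},
    {"angular":[0,0,0],"slide":[-0.4,-0.28,0],"grip":1},
    {"angular":[0,0,0],"slide":[-0.6,-0.42,0],"grip":1},
    {"angular":[0,0,0],"slide":[-0.8,-0.56,0],"grip":1},
    {"angular":[0,0,0],"slide":[-1,-0.7,0],"grip":1},
  ],
)

```text
clock: 0.93
ee_pos: [0.4365, 0.3039, 0.2184]
eef_rot: [-0.563, -3.09, 0.001]
ft_force: [0.4, -0.3, 0.5]
grip_width: 0.0308
grip_force: 0.0
```

```bash
python3 g.py 0.495 0.236 0.12 5.5
```

```text
at [0.436 0.304 0.218] clock 0.9333 F [ 0.433 -0.301  0.503] w 0.030779412927197707
slide [-0.525 -0.286  0.656] ang [-0.001 -0.001 -0.913]
```

Call:
carry_out(
  plan=[
    {"angular":[0,0,-0.22],"slide":[-0.13,-0.07,0.16],"grip":1},
    {"angular":[0,0,-0.44],"slide":[-0.26,-0.14,0.32],"grip":1},
    {"angular":[0,0,-0.66],"slide":[-0.4,-0.21,0.48],"grip":1},
    {"angular":[0,0,-0.88],"slide":[-0.5,-0.28,0.64],"grip":1},
    {"angular":[0,0,-0.91],"slide":[-0.5,-0.28,0.64],"grip":1},
  ],
)

```text
clock: 1.35
ee_pos: [0.4911, 0.233, 0.1179]
eef_rot: [0.14, -3.131, 0.012]
ft_force: [-0.2, -0.7, -0.2]
grip_width: 0.0012
grip_force: 0.0
```

```bash
python3 g.py 0.51 0.2385 0.049 5.5; python3 -c "
from h import *
snap('side','s1')"
```

```text
at [0.491 0.233 0.118] clock 1.35 F [-0.179 -0.709 -0.247] w 0.0011723525389619573
slide [-0.132  0.029  0.458] ang [-0.014 -0.016 -0.013]
```

View pics/s1.png

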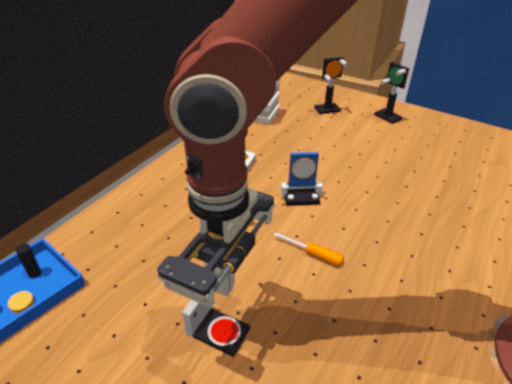

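The shut fingers hang just above the filter holder (about px 215,300), and nothing else is near. I'll lower them in front of the foot.

Call:
carry_out(
  plan=[
    {"angular":[0,0,0],"slide":[0,0.03,0.23],"grip":1},
    {"angular":[0,0,0],"slide":[-0.05,0.03,0.45],"grip":1},
    {"angular":[0,0,0],"slide":[-0.13,0.03,0.45],"grip":1},
    {"angular":[0,0,0],"slide":[-0.13,0.03,0.45],"grip":1},
  ],
)

```text
clock: 1.73
ee_pos: [0.511, 0.2482, 0.0547]
eef_rot: [-0.147, 3.138, 0.001]
ft_force: [0.9, 0.5, 0.5]
grip_width: 0.0007
grip_force: 0.0
```

Call:
carry_out(
  plan=[
    {"angular":[0,0,0],"slide":[-0.05,0,0],"grip":1},
    {"angular":[0,0,0],"slide":[-0.1,0,0],"grip":1},
    {"angular":[0,0,0],"slide":[-0.15,0,0],"grip":1},
    {"angular":[0,0,0],"slide":[-0.2,0,0],"grip":1},
    {"angular":[0,0,0],"slide":[-0.25,0,0],"grip":1},
  ],
)

```text
clock: 2.15
ee_pos: [0.5486, 0.2505, 0.0561]
eef_rot: [-0.148, 3.137, 0.002]
ft_force: [-0.1, 1.0, 0.6]
grip_width: 0.0007
grip_force: 0.2
```

```bash
python3 -c "
from h import *
snap('side','s2')"
```

```text
(no output)
```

View pics/s2.png

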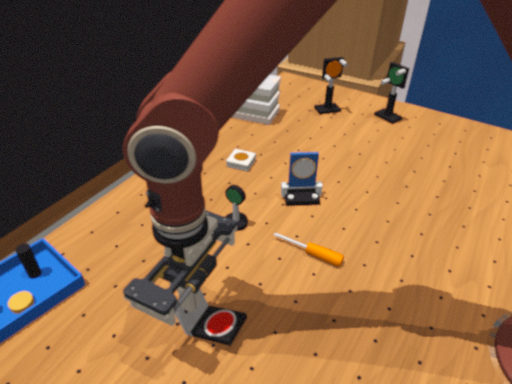

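The foot is tipping under the fingers and the upright's far edge is rising (around px 225,325). I'll keep pushing, slightly lower.

Call:
carry_out(
  plan=[
    {"angular":[0,0,0],"slide":[-0.05,0,0.02],"grip":1},
    {"angular":[0,0,0],"slide":[-0.1,0,0.03],"grip":1},
    {"angular":[0,0,0],"slide":[-0.15,0,0.04],"grip":1},
    {"angular":[0,0,0],"slide":[-0.19,0,0.04],"grip":1},
  ],
)

```text
clock: 2.53
ee_pos: [0.577, 0.2522, 0.0485]
eef_rot: [0.147, -3.138, 0.001]
ft_force: [-0.2, 0.1, -1.1]
grip_width: 0.0006
grip_force: 0.0
```

```bash
python3 -c "
from h import *
snap('side','s3')
print(telemetry.get_obs()['ft_force'])"
```

```text
[ 0.87346322 -0.12175092 -0.21092912]
```

View pics/s3.png

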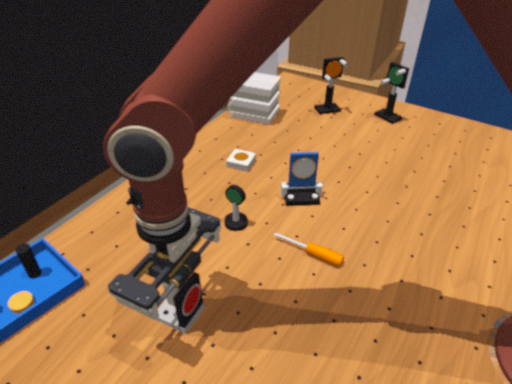

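The red disc now faces sideways (px 188,298), so the holder has swung up. I'll move the fingers forward off the upright, then raise them.

Call:
carry_out(
  plan=[
    {"angular":[0,0,0],"slide":[-0.06,0,0],"grip":1},
    {"angular":[0,0,0],"slide":[-0.12,0,0],"grip":1},
    {"angular":[0,0,0],"slide":[-0.18,0,0],"grip":1},
    {"angular":[0,0,0],"slide":[-0.18,0,-0.2],"grip":1},
    {"angular":[0,0,0],"slide":[-0.18,0,-0.45],"grip":1},
  ],
)

```text
clock: 3.0
ee_pos: [0.6009, 0.2535, 0.1134]
eef_rot: [0.147, -3.13, 0.006]
ft_force: [0.4, 0.2, -0.1]
grip_width: 0.0004
grip_force: 0.0
```

Call:
carry_out(
  plan=[
    {"angular":[0,0,0],"slide":[0,0,-0.27],"grip":1},
    {"angular":[0,0,0.2],"slide":[0,0,-0.54],"grip":1},
    {"angular":[0,0,0.4],"slide":[0,-0.26,-0.54],"grip":1},
    {"angular":[0,0,0.6],"slide":[0,-0.53,-0.54],"grip":1},
    {"angular":[0,0,0.8],"slide":[0,-0.8,-0.54],"grip":1},
  ],
)

```text
clock: 3.42
ee_pos: [0.6145, 0.1352, 0.1989]
eef_rot: [0.482, 3.102, 0.002]
ft_force: [-0.3, 0.3, -0.1]
grip_width: 0.0005
grip_force: 0.0
```

```bash
python3 - <<'E'
from h import *
np.set_printoptions(precision=4,suppress=True)
for n in ('top','side'):
    s=snap(n,n+'4'); P=cloud(s).reshape(-1,3); q=P[(abs(P[:,0]-.57)<.07)&(abs(P[:,1]-.24)<.06)]
    for lo,hi in ((.006,.03),(.05,.08),(.085,.1)):
        k=q[(q[:,2]>lo)&(q[:,2]<hi)]
        if len(k)>3: print(n,lo,len(k),np.median(k,0),cv2.minAreaRect((k[:,:2]*1000).astype(np.float32)))
E
python3 g.py 0.505 -0.09 0.2 -54.8
```

```text
top 0.006 17 [0.5619 0.2138 0.0146] ((561.1046752929688, 214.5343017578125), (6.838472843170166, 16.424835205078125), 68.2419204711914)
top 0.05 8 [0.5602 0.2134 0.0621] ((560.3008422851562, 213.36923217773438), (7.418938636779785, 0.8771361112594604), 8.806903839111328)
side 0.006 752 [0.5904 0.2593 0.0146] ((586.418212890625, 245.43048095703125), (66.77313995361328, 60.72915267944336), 4.807433605194092)
side 0.05 316 [0.5543 0.2502 0.0654] ((554.949951171875, 243.03453063964844), (60.394161224365234, 11.972375869750977), 85.99700164794922)
side 0.085 288 [0.5584 0.246  0.0915] ((560.171142578125, 242.75827026367188), (12.817747116088867, 60.949546813964844), 7.6977620124816895)
at [0.616 0.124 0.198] clock 3.5167 F [-0.066 -1.327 -0.237] w 0.0002757874597003084
slide [ 0.251 -1.587 -0.001] ang [-0.013  0.013  1.27 ]
```

View pics/side4.png

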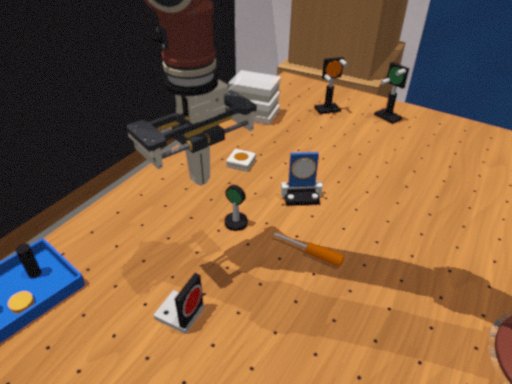

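The holder stands on its foot (px 180,305): foot top at z 14.6 mm, top edge at 92 mm, no yaw problem. Next is the mirror.

Call:
carry_out(
  plan=[
    {"angular":[0,0,0.2],"slide":[0.05,-0.25,0],"grip":1},
    {"angular":[0,0,0.4],"slide":[0.1,-0.5,0],"grip":1},
    {"angular":[0,0,0.6],"slide":[0.14,-0.75,0],"grip":1},
    {"angular":[0,0,0.8],"slide":[0.18,-1,0],"grip":1},
    {"angular":[0,0,1],"slide":[0.18,-1,0],"grip":1},
  ],
)

```text
clock: 3.93
ee_pos: [0.5395, -0.0092, 0.198]
eef_rot: [-1.256, -2.879, 0.011]
ft_force: [-0.2, -1.0, 0.4]
grip_width: 0.0007
grip_force: 0.0
```

```bash
python3 g.py 0.522 -0.115 0.2 -54.8
```

```text
at [ 0.54  -0.009  0.198] clock 3.9333 F [-0.191 -0.965  0.386] w 0.0007082184913476679
slide [-0.438 -0.565 -0.008] ang [-0.013  0.005  0.267]
```

Call:
carry_out(
  plan=[
    {"angular":[0,0,0.13],"slide":[-0.15,-0.19,0],"grip":1},
    {"angular":[0,0,0.26],"slide":[-0.3,-0.38,0],"grip":1},
    {"angular":[0,0,0.26],"slide":[-0.43,-0.56,0],"grip":1},
    {"angular":[0,0,0.26],"slide":[-0.43,-0.56,0],"grip":1},
  ],
)

```text
clock: 4.27
ee_pos: [0.5253, -0.1135, 0.1981]
eef_rot: [1.433, 2.793, -0.01]
ft_force: [0.3, -0.8, 1.1]
grip_width: 0.0004
grip_force: 0.0
```

```bash
python3 g.py 0.522 -0.115 0.1 -54.8
```

```text
at [ 0.525 -0.113  0.198] clock 4.2667 F [ 0.277 -0.829  1.135] w 0.0003873807613526269
slide [ 0.008 -0.021  0.654] ang [-0.009  0.01   0.017]
```

Call:
carry_out(
  plan=[
    {"angular":[0,0,0],"slide":[0,-0.02,0.22],"grip":1},
    {"angular":[0,0,0],"slide":[0,-0.02,0.44],"grip":1},
    {"angular":[0,0,0],"slide":[0,-0.02,0.65],"grip":1},
    {"angular":[0,0,0],"slide":[-0.1,-0.02,0.65],"grip":1},
    {"angular":[0,0,0],"slide":[-0.2,-0.02,0.65],"grip":1},
  ],
)

```text
clock: 4.68
ee_pos: [0.5412, -0.1284, 0.0977]
eef_rot: [-1.411, -2.8, 0.001]
ft_force: [0.0, -0.1, 0.3]
grip_width: 0.0007
grip_force: 0.0
```

Call:
carry_out(
  plan=[
    {"angular":[0,0,0],"slide":[-0.11,0,0],"grip":1},
    {"angular":[0,0,0],"slide":[-0.2,0,0.01],"grip":1},
    {"angular":[0,0,0],"slide":[-0.28,0,0.02],"grip":1},
    {"angular":[0,0,0],"slide":[-0.35,0,0.05],"grip":1},
    {"angular":[0,0,0],"slide":[-0.42,0,0.09],"grip":1},
  ],
)

```text
clock: 5.1
ee_pos: [0.5805, -0.181, 0.0866]
eef_rot: [-1.416, -2.804, 0.0]
ft_force: [-1.2, -0.5, 0.6]
grip_width: 0.0007
grip_force: 0.6
```

```bash
python3 g.py 0.593 -0.2151 0.034 -54.8
```

```text
at [ 0.581 -0.181  0.087] clock 5.1 F [-1.156 -0.504  0.554] w 0.000656177734528183
slide [-0.232 -0.068  0.351] ang [-0.    -0.     0.042]
```

Call:
carry_out(
  plan=[
    {"angular":[0,0,0],"slide":[-0.07,-0.02,0.04],"grip":1},
    {"angular":[0,0,0],"slide":[-0.13,-0.04,0.1],"grip":1},
    {"angular":[0,0,0],"slide":[-0.18,-0.05,0.19],"grip":1},
    {"angular":[0,0,0],"slide":[-0.2,-0.05,0.28],"grip":1},
    {"angular":[0,0,0],"slide":[-0.2,-0.05,0.35],"grip":1},
  ],
)

```text
clock: 5.52
ee_pos: [0.5924, -0.2115, 0.0339]
eef_rot: [1.418, 2.802, -0.002]
ft_force: [-16.9, 4.7, 84.5]
grip_width: 0.0006
grip_force: 42.6
```

Call:
carry_out(
  plan=[
    {"angular":[0,0,0],"slide":[0,0,0.01],"grip":1},
    {"angular":[0,0,0],"slide":[0,0,0.015],"grip":1},
    {"angular":[0,0,0],"slide":[0,0,0.015],"grip":1},
  ],
)

```text
clock: 5.77
ee_pos: [0.5922, -0.2114, 0.035]
eef_rot: [1.417, 2.801, -0.003]
ft_force: [-4.9, -0.3, 19.9]
grip_width: 0.0005
grip_force: 10.0
```

The tips rest at z 35 mm, which matches the mirror lying flat. I'll go straight up and check.

Call:
carry_out(
  plan=[
    {"angular":[0,0,0],"slide":[0,0,-0.15],"grip":1},
    {"angular":[0,0,0],"slide":[0,0,-0.4],"grip":1},
    {"angular":[0,0,0],"slide":[0,0,-0.65],"grip":1},
    {"angular":[0,0,0],"slide":[0,0,-0.9],"grip":1},
    {"angular":[0,0,0],"slide":[0,0,-1],"grip":1},
  ],
)

```text
clock: 6.18
ee_pos: [0.5939, -0.21, 0.1863]
eef_rot: [1.413, 2.798, 0.001]
ft_force: [0.9, -0.0, -0.3]
grip_width: 0.0007
grip_force: 0.0
```

Call:
carry_out(
  plan=[
    {"angular":[0,0,0],"slide":[0.25,0,0],"grip":1},
    {"angular":[0,0,0],"slide":[0.5,0,0],"grip":1},
    {"angular":[0,0,0],"slide":[0.75,0,0],"grip":1},
    {"angular":[0,0,0],"slide":[0.75,0,0],"grip":1},
    {"angular":[0,0,0],"slide":[0.75,0,0],"grip":1},
  ],
)

```text
clock: 6.6
ee_pos: [0.5236, -0.1162, 0.181]
eef_rot: [-1.41, -2.804, -0.0]
ft_force: [-0.1, -1.1, 0.1]
grip_width: 0.0004
grip_force: 0.0
```

```bash
python3 - <<'E'
from h import *
np.set_printoptions(precision=4,suppress=True)
s=snap('side','s5'); t=snap('top','t5')
for n,i in (('side',s),('top',t)):
    P=cloud(i); m=cv2.inRange(cv2.cvtColor(i['p'],cv2.COLOR_RGB2HSV),(100,120,40),(130,255,255))>0
    q=P[m&(abs(P[...,0]-.58)<.08)&(abs(P[...,1]+.2)<.08)]
    if len(q): print(n,len(q),np.percentile(q,[5,50,95],axis=0))
    k=P.reshape(-1,3); k=k[(abs(k[:,0]-.57)<.07)&(abs(k[:,1]-.24)<.06)&(k[:,2]>.085)&(k[:,2]<.1)]
    if len(k)>3: print('holder top',np.median(k,0))
print(telemetry.get_obs()['ft_force'],telemetry.get_obs()['ee_pos'])
E
```

```text
side 178 [[ 0.5453 -0.2229  0.0337]
 [ 0.5737 -0.1757  0.0353]
 [ 0.6212 -0.1558  0.037 ]]
holder top [0.5584 0.2465 0.0918]
top 164 [[ 0.5871 -0.239   0.0315]
 [ 0.6083 -0.2101  0.0343]
 [ 0.6252 -0.1659  0.0369]]
holder top [0.5587 0.2417 0.0917]
[-0.208  -0.1554  0.152 ] [ 0.5255 -0.1194  0.1815]
```

View pics/s5.png

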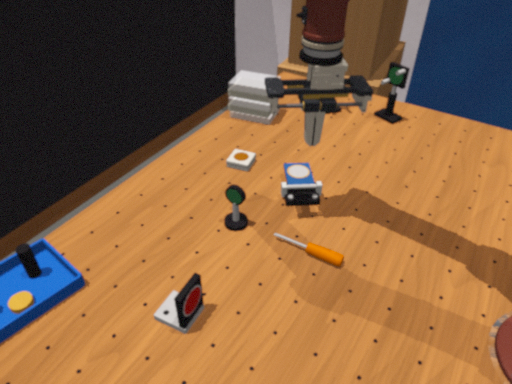

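The mirror plate is level with its face at about 35 mm (px 300,175). The holder stands (px 180,305), the other things haven't moved, and the robot is clear.

```bash
python3 -c "
from bench import sign_off
print(sign_off())"
```

```text
the job is handed in; nothing more can be done
None
```

I've handed the job in: the flip mirror lies flat on its stop, the filter holder stands on its foot where it lay, nothing else has visibly moved, and the robot is clear; sign-off returned no verdict.

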